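# Press and hold a spring-return tap spindle for its circlip

### The arm

A 6-joint arm with a two-finger parallel gripper is mounted at the origin on the work surface. World frame = base frame: x ahead of the robot, y to its left, z up, the work surface at z = 0. Lengths are in m, angles in degrees, forces in N, time in s.
With the tool pointing down it reaches from about 0.4 to 0.825 m from the base axis. Payload 7 kg.
Tool frame: the origin (TCP) lies on the centre line of the jaws, within the pads' length; the fingertips stand 14 mm ahead of it and the grasp point (between the pads) lies 5 mm behind it; z points along the fingers, y is the line along which they close (so a half turn about z gives the same grasp; the last joint's range is limited). The gripper opens to 88 mm and grips with 3 to 60 N. Pads are 19 mm wide; open, the fingers measure 130 mm over their backs; the gripper's body (78 mm by 193 mm) begins 47 mm behind the grasp point.
Start: joints at [-53.967, 20.546, 0.682, 0, -70.136, -16.507], TCP at [0.226, -0.636, 0.241] pointing down, gripper open.
Joint ranges: [-176.03, 176.03], [-82.01, 121.73], [-58.28, 71.71], [-173.87, 95.51], [-174.79, -0.11], [-173.66, 173.66]. Speed limits (degrees/s): [136.94, 136.94, 172.46, 180, 180, 180].

### API

Orientations are given as [roll, pitch, yaw] about the fixed x, y, z axes, in that order (R = Rz(yaw) Ry(pitch) Rx(roll)).
In Python, from plant import r gives the robot as it stands.
- The arm moves only by the tool send_rows, never from a script. Its argument "steps" is a list of rows, each an object with "dp": the shift along the tool's x, y, z in mm, a list of three; "roll": the turn about the tool's z in rad; "jaw": the opening in per cent of the stroke, from 0 (shut) to 100 (fully open). In form: [{"dp": [tx, ty, tz], "roll": roll, "jaw": jaw}, ...]. A call has 1 to 5 rows; each row is the pose to reach, as a shift and turn from the pose commanded when the call began, along the tool's axes at that moment; what a row does not reach only later rows make up. A row lasts 1/8 s, in which the tool goes at most 62.5 mm and 10.7 degrees, less where a joint would pass 70% of its speed; a pose out of reach is approached as far as the arm can. A call with a gripper value outside its range is refused whole. The fingers move at their own pace and stop on an object; "newtons" is the grip in N (left out, the last holds). Time passes only in rows, so rows that repeat a pose let the fingers close. It gives the time, the measured TCP pose, the force, the opening and the grip force at its end, in the units of the state.
- r.get_state(): the state, without advancing time (a new reading comes with each control period).
- r.capture(name): name is "scene" or "top"; returns a dict with "image" (384x512x3 uint8, blue, green, red), "K" (3x3 intrinsics, pixels), "dist" ([k1, k2, p1, p2, k3] as OpenCV has them; the pictures are not rectified), "rvec" (rotation vector, rad) and "tvec" (3), from world to camera coordinates, as OpenCV has them. Camera axes: x right, y down, z forward; pixel columns grow to the right and rows downward; lengths in m; the calibration is good to about 2 mm. A picture is of the moment at which its call begins. There is no depth.
- r.close_job(): hands the job in; it is judged then, once.
The state is a dict: "time_s": time; "joints": joint angles; "qd": joint speeds; "joint_torque": joint torques, N m; "tcp_pos": TCP position; "eef_rot": TCP orientation; "contact_force": force on the tool from outside, world axes, zero at the start; "moment": the same for the moment, N m; "gripper_width": finger opening in m; "gripper_force": force on a finger pad.
Only numpy, scipy, OpenCV 4.12 (cv2) and the standard library are available. Lean on these libraries where they do the work, as an engineer would, in place of code of your own. Each camera call takes 0.05 s, during which the arm holds its last target. There are 200 camera calls.

### The job

Rebuild the spring-return tap spindle that stands upright in the small green vice: slide the white nylon washer and then the brass collar down the spindle until each is fully home on the spring cup. Then press the collar 8 mm down against the spring, so that the dark circlip groove stands clear above it, never squashing the spring solid, and finish while still holding it pressed there with the gripper for the circlip to be fitted. Leave everything else where it is.

Things in the scene. Friction and masses are not known exactly. Their poses are not given: they have to be found in the camera images.
- spindle_tip (a point): centre of the very top of the fixed vertical brass spindle, a 12 mm rod whose last 7 mm taper to 7 mm, held in a small green vice. The tip is 36.5 mm above the unpressed spring cup's top and 174 mm above the work surface. A dark circlip groove, 2 mm wide, has its lower edge 18.5 mm below the tip. With both rings home, unpressed, the spindle stands 12.5 mm above the collar. z up.
- vice_jaws (a point): point on the spindle axis level with the top of the green vice's jaws, 89 mm above the work surface. The vice is fixed: base 110 mm across, jaws 60 mm wide along y and 88 mm over both along x; its screw with a short upright bar reaches 95 mm to this point's -x, the bar's top 101 mm above the work surface. z up.
- cup_top (a point): centre of the flat top of the spring cup (steel, 28 mm across, 13.5 mm tall) that rides on the spindle on a coil spring; 137.5 mm above the work surface when unpressed, and it moves down with the cup. The first ring sits on this face. Below the cup there is nothing wider than 28 mm until the vice jaws, 35 mm below the unpressed cup's lower edge. z up.
- spring_cup (a joint): travel of the spring cup down the spindle in m: 0 = unpressed, 0.014 = spring solid. It takes about 7 N to start moving, then 0.9 N more per mm (about 14 N at 8 mm); it springs back when let go.
- washer_center (a point): centre (half-way up) of the white nylon washer, a loose flat ring, 35 mm outside, 15.6 mm bore, 8 mm thick, 12 g, lying flat on the grey sheet (sheet top 4 mm above the work surface). Goes on first. z up.
- collar_center (a point): centre (half-way up) of the brass collar, a loose ring, 35 mm outside, 15.6 mm bore, 16 mm tall, about 95 g, lying flat on the grey sheet. Goes on second, on top of the washer. z up.
- trap_nut: bystander: black plastic ribbed trap nut, a ring 59 mm across and 19 mm tall; origin at the centre of its underside
- brush: bystander: wooden scrubbing brush lying on its bristles, 170 x 56 x 40 mm tall, long along its x; origin at the centre of its underside
- bottle: bystander: capped amber glass bottle, 58 mm across, 150 mm tall; origin at the centre of its underside
- pliers: bystander: circlip pliers with red handles lying flat, 165 mm long along x (nose to +x), 60 mm wide, 14 mm tall; origin under the middle. Farther to the right (x from 0.39 m, y below -0.48 m) stands a fixed white box whose ajar lid reaches up to 0.29 m above the work surface
- tin: bystander: small round open tin with spare circlips, 64 mm across, 20 mm tall; origin at the centre of its underside. Farther to the left (x from 0.38 m, y above 0.4 m) stands a fixed stack of blue basins 170 mm tall

How it is judged (in metres and radians):
On the way, in this order (a step that is already met when the one before it is completed fails the run):
1. the nylon washer is home on the spring cup (z of washer_center in the frame of cup_top between 0.002 and 0.006 m and horizontal distance between washer_center and cup_top below 0.004 m and (angle between washer_center's own z axis and vertical below 0.15 rad or angle between washer_center's own z axis and vertical above 2.99 rad)), for 0.2 s.
2. the brass collar is home on top of the washer (all of step 1 and z of collar_center in the frame of cup_top between 0.0135 and 0.0185 m and horizontal distance between collar_center and cup_top below 0.004 m and (angle between collar_center's own z axis and vertical below 0.15 rad or angle between collar_center's own z axis and vertical above 2.99 rad)), for 0.2 s.
At the end, for the whole second after the job is handed in: Washer flat on the cup, collar flat on the washer (2 mm, 4 mm off axis, 0.15 rad); the fingers hold the collar (over 5 N) with the cup still and 6 to 10 mm down; trap nut, brush, bottle, pliers and tin within 20 mm of their starts (all of step 2 and value of joint spring_cup between 0.006 and 0.01 m and velocity of joint spring_cup between -0.004 and 0.004 m/s and contact force between the fingers and collar above 5 N and distance of each of trap_nut, brush, bottle, pliers, tin from where it was at the start of the episode below 0.02 m); the arm keeps its last pose, push and grip.
It fails at once if the spring is squashed solid (cup pressed over 12.5 mm) (value of joint spring_cup above 0.0125 m).
It fails at once if a bystander is pushed more than 20 mm (distance of any of trap_nut, brush, bottle, pliers, tin from where it was at the start of the episode above 0.02 m).
It also fails if it takes over 64 s, if anything falls off the work surface, if the arm or the gripper's body presses on something with over 40 N, if the wrist force passes 120 N, or if a joint passes its speed limit or range.

## Working session

There is one attempt and no reset: what is moved stays moved. The work goes in short steps, Python scripts to look and compute and a tool call to move; the robot and the scene stay as the last step left them, time stands still between calls to the robot, and variables do not carry over. Pictures are saved under pics/ and viewed, at most 12 in all, crops included, and the job is handed in when it is done.

Besides the shell and the picture viewer there is one more tool, called after "Emit:" as a command line: name --argument value ..., lists and objects as JSON in quotes. send_rows: Moves the arm, as the interface text tells. Its arguments: {"type":"object","properties":{"steps":{"type":"array","items":{"type":"object","properties":{"dp":{"type":"array","items":{"type":"number"}},"roll":{"type":"number"},"jaw":{"type":"number"}}}},"newtons":{"type":"number"}},"required":["steps"]}

```bash
mkdir -p pics
cat > h.py <<'E'
import numpy as np, cv2
from plant import r
def cap(n):
    c=r.capture(n); return c
def ray(c,uv):
    K=np.array(c["K"]);d=np.array(c["dist"]);R,_=cv2.Rodrigues(np.array(c["rvec"]));t=np.array(c["tvec"]).ravel()
    p=cv2.undistortPoints(np.array([[uv]],float),K,d).ravel()
    return -R.T@t, R.T@np.array([p[0],p[1],1.])
def at_z(c,uv,z):
    o,d=ray(c,uv); return o+d*(z-o[2])/d[2]
def proj(c,P):
    return cv2.projectPoints(np.atleast_2d(np.array(P,float)),np.array(c["rvec"],float),np.array(c["tvec"],float),np.array(c["K"],float),np.array(c["dist"],float))[0].reshape(-1,2)
E
python3 - <<'E'
from h import *
import pickle
print(r.get_state())
for n in("scene","top"):
    c=cap(n);pickle.dump(c,open(n+".pkl","wb"));cv2.imwrite(f"pics/{n}0.png",cv2.resize(c["image"],(800,600),interpolation=cv2.INTER_CUBIC)); print(n,ray(c,(256,192)))
E
```

```text
{'time_s': 0.0, 'joints': array([-5.39679809e+01,  2.05904288e+01,  6.34462415e-01, -2.05050825e-02,
       -7.01344486e+01, -1.65075246e+01]), 'qd': array([-0.07723502, -0.02859195,  0.03626678,  0.02244682,  0.08291275,
       -0.01737241]), 'joint_torque': array([-3.66342128e-04, -5.82713699e+01,  2.93048483e+01,  6.99690118e+00,
        6.88182103e-03, -1.54354439e-04]), 'tcp_pos': array([ 0.22542877, -0.63576231,  0.23963803]), 'eef_rot': array([ 1.79907834e+02, -7.21151586e-03, -1.60482483e+02]), 'contact_force': array([ 0.095453  ,  0.36701402, -0.69643634]), 'moment': array([-0.00489374, -0.03234346,  0.04854868]), 'gripper_force': 0.0, 'gripper_width': 0.08721784279123714}
scene (array([ 1.33655532, -0.05535762,  0.78462492]), array([-0.77050335,  0.04779154, -0.63566267]))
top (array([0.46409851, 0.01272483, 1.64571948]), array([ 0.0462487 , -0.00956406, -0.99891805]))
```

View pics/scene0.png

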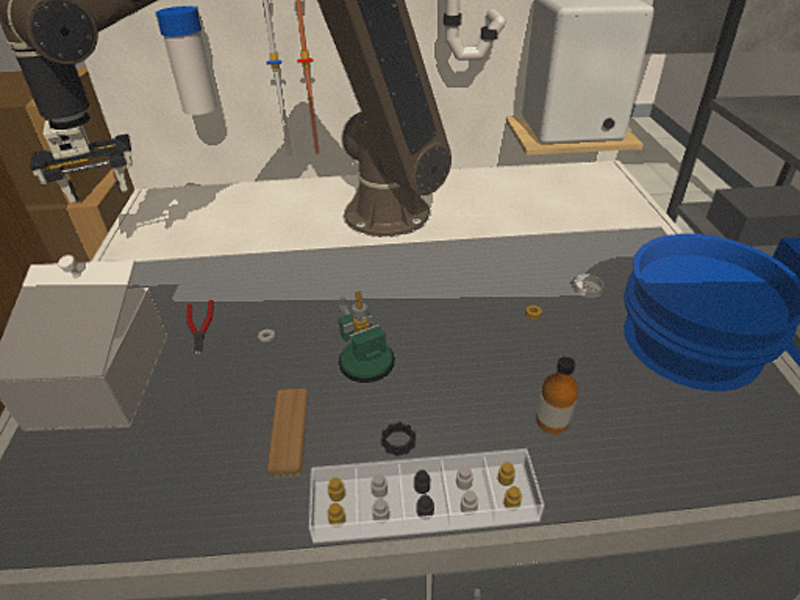

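View pics/top0.png

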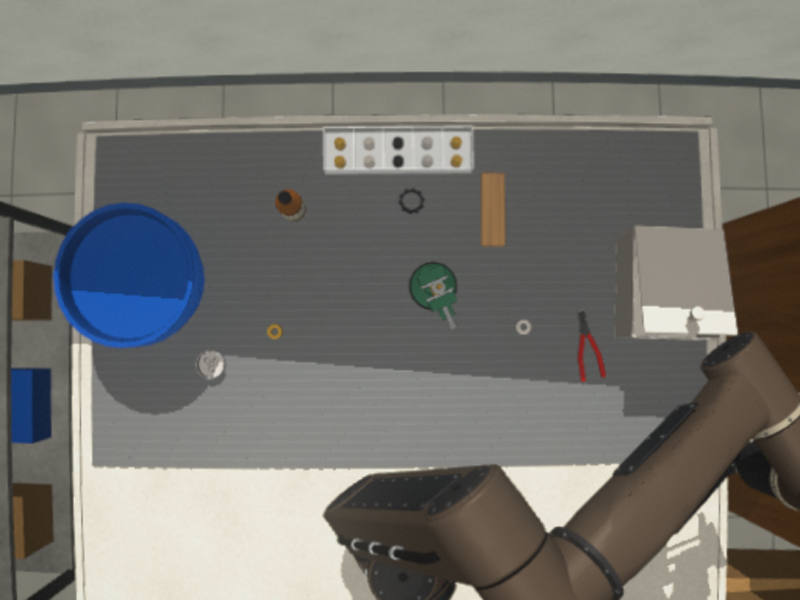

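The scene view shows the washer at about (266,335), the collar at (534,312) and the spindle tip at (359,293). In the top view they are at (523,326), (275,331) and (438,287). All of these are in 800x600 pixels. Next I'll enlarge them.

Run:
```python
from h import *
import pickle
T=[]
for n,pts in(("scene",[(170,214),(342,200),(230,195)]),("top",[(335,209),(176,212),(280,184)])):
    im=pickle.load(open(n+".pkl","rb"))["image"];row=[]
    for u,v in pts:
        t=cv2.resize(im[v-13:v+13,u-13:u+13],(260,260),interpolation=cv2.INTER_CUBIC)
        for k in range(0,260,50): cv2.line(t,(k,0),(k,4),(0,0,255),1);cv2.line(t,(0,k),(4,k),(0,0,255),1)
        row.append(t)
    T.append(np.hstack(row))
cv2.imwrite("pics/crop0.png",np.vstack(T))
```

```text
(no output)
```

View pics/crop0.png

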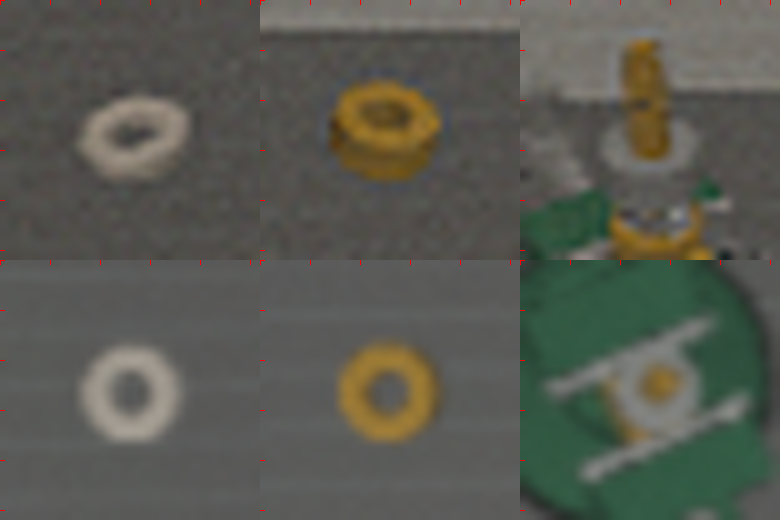

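The crop shows each ring's face clearly. In tile pixels (10x), top view: washer (131,134), collar (128,133), tip (140,123) and cup (136,129). In the scene view: washer (134,131), collar (126,111), tip (124,44) and cup (130,145).

Run:
```python
from h import *
import pickle
s=pickle.load(open("scene.pkl","rb"));t=pickle.load(open("top.pkl","rb"))
f=lambda c,p:(c[0]-13+(p[0]+.5)/10-.5,c[1]-13+(p[1]+.5)/10-.5)
for n,z,cs,ps,ct,pt in(("washer",.012,(170,214),(134,131),(335,209),(131,134)),("collar",.020,(342,200),(126,111),(176,212),(128,133)),("tip",.174,(230,195),(124,44),(280,184),(140,123)),("cup",.1375,(230,195),(130,145),(280,184),(136,129))):
    a,b=f(cs,ps),f(ct,pt)
    # triangulate
    (o1,d1),(o2,d2)=ray(s,a),ray(t,b)
    A=sum(np.eye(3)-np.outer(d,d)/(d@d) for d in(d1,d2)); B=sum((np.eye(3)-np.outer(d,d)/(d@d))@o for o,d in((o1,d1),(o2,d2)))
    print(n,at_z(s,a,z).round(4),at_z(t,b,z).round(4),np.linalg.solve(A,B).round(4))
st=r.get_state();print(st['tcp_pos'],st['eef_rot'])
```

```text
washer [ 0.4788 -0.2846  0.012 ] [ 0.4767 -0.2828  0.012 ] [ 0.4768 -0.2842  0.0101]
collar [0.4713 0.2822 0.02  ] [0.4715 0.2835 0.02  ] [0.4714 0.2829 0.02  ]
tip [ 0.5613 -0.0825  0.174 ] [ 0.5609 -0.0804  0.174 ] [ 0.5609 -0.0815  0.1736]
cup [ 0.5618 -0.0835  0.1375] [ 0.5613 -0.0814  0.1375] [ 0.5614 -0.0825  0.1371]
[ 0.22546551 -0.63581382  0.23974279] [ 1.79918783e+02 -5.84437088e-03 -1.60479989e+02]
```

Emit:
send_rows --steps '[{"dp": [-45, 128, -59], "roll": 0, "jaw": 80}, {"dp": [-45, 128, -59], "roll": 0, "jaw": 80}, {"dp": [-45, 128, -59], "roll": 0, "jaw": 80}, {"dp": [-270, 240, 0], "roll": 0, "jaw": 80}, {"dp": [-270, 240, 0], "roll": 0, "jaw": 80}]' --newtons 20

```text
time_s: 0.72
tcp_pos: [0.3102, -0.4118, 0.2709]
eef_rot: [-180.0, 0.0, -160.6]
contact_force: [0.3, 0.6, 0.4]
gripper_width: 0.0699
gripper_force: 0.0
```

```bash
cat >> h.py <<'E'
def go(*tg):
    s=r.get_state();y=np.deg2rad(s["eef_rot"][2]);p=s["tcp_pos"]
    print("t",round(s["time_s"],2),"tcp",(p*1e3).round(1),"rot",s["eef_rot"].round(2),"F",s["contact_force"].round(1),"w",round(s["gripper_width"]*1e3,1),"gf",round(s["gripper_force"],1),"j",s["joints"].round(0))
    for t in tg:
        d=(np.array(t)-p)*1e3
        print(t,"dp",np.round([d[0]*np.cos(y)+d[1]*np.sin(y),d[0]*np.sin(y)-d[1]*np.cos(y),-d[2]],1))
E
python3 -c "
from h import *
go((.477,-.2837,.10),(.477,-.2837,.0205))"
```

```text
t 0.72 tcp [ 310.2 -411.8  270.9] rot [-1.7996e+02  5.0000e-02 -1.6056e+02] F [0.3 0.6 0.4] w 69.9 gf 0.0 j [-31.   4. -16.  -0. -69. -39.]
(0.477, -0.2837, 0.1) dp [-199.9   65.3  170.9]
(0.477, -0.2837, 0.0205) dp [-199.9   65.3  250.4]
```

Emit:
send_rows --steps '[{"dp": [-200, 65, 171], "roll": 0, "jaw": 80}, {"dp": [-200, 65, 171], "roll": 0, "jaw": 80}, {"dp": [-200, 65, 171], "roll": 0, "jaw": 80}, {"dp": [-200, 65, 171], "roll": 0, "jaw": 80}, {"dp": [-200, 65, 171], "roll": 0, "jaw": 80}]'

```text
time_s: 1.35
tcp_pos: [0.4768, -0.2828, 0.0972]
eef_rot: [179.9, -0.2, -160.4]
contact_force: [-0.3, -1.0, 0.7]
gripper_width: 0.0701
gripper_force: 0.0
```

Emit:
send_rows --steps '[{"dp": [0, 0, 0], "roll": 0, "jaw": 80}]'

```text
time_s: 1.48
tcp_pos: [0.4764, -0.2841, 0.0988]
eef_rot: [179.9, -0.1, -160.4]
contact_force: [-0.2, 0.1, -0.1]
gripper_width: 0.0701
gripper_force: 0.0
```

```bash
python3 -c "
from h import *
go((.477,-.2837,.10),(.477,-.2837,.0205))"
```

```text
t 1.48 tcp [ 476.4 -284.1   98.8] rot [ 1.7992e+02 -1.4000e-01 -1.6038e+02] F [-0.2  0.1 -0.1] w 70.1 gf 0.0 j [-11.  17. -25.  -0. -48. -60.]
(0.477, -0.2837, 0.1) dp [-0.7  0.2 -1.2]
(0.477, -0.2837, 0.0205) dp [-0.7  0.2 78.3]
```

Emit:
send_rows --steps '[{"dp": [0, 0, 50], "roll": 0, "jaw": 70}, {"dp": [0, 0, 77], "roll": 0, "jaw": 60}, {"dp": [0, 0, 77], "roll": 0, "jaw": 55}, {"dp": [0, 0, 77], "roll": 0, "jaw": 30}, {"dp": [0, 0, 77], "roll": 0, "jaw": 30}]' --newtons 15

```text
time_s: 2.1
tcp_pos: [0.4775, -0.2854, 0.0248]
eef_rot: [-179.9, 0.1, -160.5]
contact_force: [0.8, 0.3, 2.3]
gripper_width: 0.0338
gripper_force: 6.9
```

Emit:
send_rows --steps '[{"dp": [0, 0, 0], "roll": 0, "jaw": 25}, {"dp": [0, 0, 0], "roll": 0, "jaw": 25}]'

```text
time_s: 2.35
tcp_pos: [0.4776, -0.2854, 0.0247]
eef_rot: [-179.9, 0.1, -160.4]
contact_force: [-0.7, -0.9, 7.7]
gripper_width: 0.0323
gripper_force: 15.0
```

Run:
```python
from h import *
T=[]
for n in("scene","top"):
    c=cap(n);u,v=proj(c,[(.477,-.284,.015)])[0].round().astype(int)
    T.append(cv2.resize(c["image"][v-22:v+22,u-22:u+22],(400,400),interpolation=cv2.INTER_CUBIC))
cv2.imwrite("pics/g1.png",np.hstack(T)); go()
```

```text
t 2.45 tcp [ 477.6 -285.4   24.7] rot [-1.7989e+02  1.1000e-01 -1.6043e+02] F [-2.2 -0.9  7.9] w 32.7 gf 15.0 j [-11.  23. -29.   0. -38. -60.]
```

View pics/g1.png

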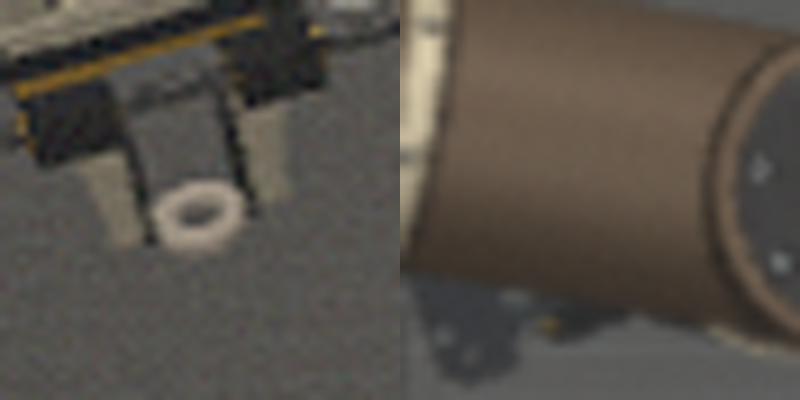

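Emit:
send_rows --steps '[{"dp": [0, 0, -10], "roll": 0, "jaw": 25}, {"dp": [0, 0, -30], "roll": 0, "jaw": 25}, {"dp": [0, 0, -70], "roll": 0, "jaw": 25}, {"dp": [0, 0, -120], "roll": 0, "jaw": 25}, {"dp": [0, 0, -175], "roll": 0, "jaw": 25}]'

```text
time_s: 3.08
tcp_pos: [0.476, -0.2846, 0.2001]
eef_rot: [180.0, -0.0, -160.5]
contact_force: [1.1, -0.7, -0.0]
gripper_width: 0.0221
gripper_force: 0.0
```

Emit:
send_rows --steps '[{"dp": [0, 0, -20], "roll": 0, "jaw": 25}, {"dp": [0, 0, -20], "roll": 0, "jaw": 25}]'

```text
time_s: 3.32
tcp_pos: [0.4774, -0.285, 0.2209]
eef_rot: [-179.9, 0.2, -160.5]
contact_force: [-0.3, -0.4, 0.0]
gripper_width: 0.0219
gripper_force: 0.0
```

Run:
```python
from h import *
T=[]
go((.53,-.14,.225),(.5612,-.082,.215))
p=r.get_state()["tcp_pos"]
for n in("scene",):
    c=cap(n);u,v=proj(c,[p-[0,0,.015]])[0].round().astype(int)
    T.append(cv2.resize(c["image"][v-22:v+22,u-22:u+22],(440,440),interpolation=cv2.INTER_CUBIC));print(u,v)
cv2.imwrite("pics/g2.png",np.hstack(T))
```

```text
t 3.33 tcp [ 477.4 -285.   220.9] rot [-179.85    0.23 -160.46] F [-0.3 -0.4  0. ] w 21.9 gf 0.0 j [-11.  10. -16.   0. -63. -60.]
(0.53, -0.14, 0.225) dp [-98.1 119.1  -4.1]
(0.5612, -0.082, 0.215) dp [-146.9  163.3    5.9]
158 164
```

View pics/g2.png

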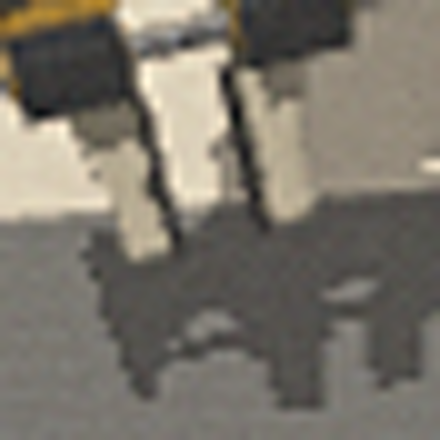

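The washer wasn't picked up. The tips were about 3 mm too high and only caught its top rim, so I need to find it again.

Run:
```python
from h import *
T=[]
for n in("scene","top"):
    c=cap(n);u,v=proj(c,[(.477,-.284,.012)])[0].round().astype(int);print(n,u,v)
    im=c["image"][v-13:v+13,u-13:u+13]
    T.append(cv2.resize(im,(390,390),interpolation=cv2.INTER_CUBIC))
    m=(im.min(2)>125).astype(np.uint8);k,l,s,ce=cv2.connectedComponentsWithStats(m)
    for i in range(1,k):
        if s[i,4]>15: print(s[i],ce[i])
cv2.imwrite("pics/g3.png",np.hstack(T))
```

```text
scene 170 213
top 335 209
[ 2  0  4 11 35] [3.25714286 4.45714286]
```

View pics/g3.png

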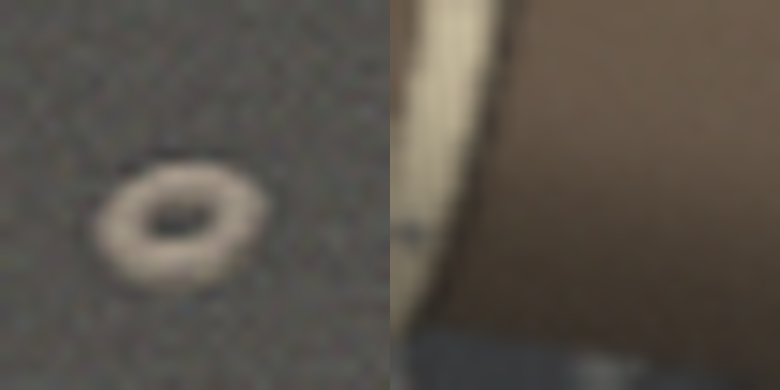

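Run:
```python
from h import *
import pickle
c=pickle.load(open("scene.pkl","rb"))
a=(170-13+13.4-.5+.05,214-13+13.1-.5+.05); 
p0=at_z(c,a,.012); p1=at_z(c,(a[0]-1.3,a[1]+.35),.012); print(p1-p0)
q=np.array([.4770,-.2837,.012])+p1-p0;print(q)
go((q[0],q[1],.1),(q[0],q[1],.0185))
```

```text
[ 1.23281485e-03 -4.08418694e-03  1.11022302e-16]
[ 0.47823281 -0.28778419  0.012     ]
t 3.48 tcp [ 475.9 -284.5  217.3] rot [ 1.7994e+02 -5.0000e-02 -1.6048e+02] F [-0.1 -1.  -1.2] w 21.9 gf 0.0 j [-11.  10. -17.  -0. -63. -60.]
(np.float64(0.4782328148529892), np.float64(-0.2877841869418098), 0.1) dp [ -1.1  -3.8 117.3]
(np.float64(0.4782328148529892), np.float64(-0.2877841869418098), 0.0185) dp [ -1.1  -3.8 198.8]
```

Emit:
send_rows --steps '[{"dp": [-1, -4, 60], "roll": 0, "jaw": 70}, {"dp": [-1, -4, 120], "roll": 0, "jaw": 70}, {"dp": [-1, -4, 165], "roll": 0, "jaw": 70}, {"dp": [-1, -4, 165], "roll": 0, "jaw": 70}, {"dp": [-1, -4, 165], "roll": 0, "jaw": 70}]'

```text
time_s: 4.1
tcp_pos: [0.4795, -0.2886, 0.054]
eef_rot: [-180.0, -0.0, -160.4]
contact_force: [1.4, -0.3, 0.1]
gripper_width: 0.0601
gripper_force: 0.0
```

```bash
python3 -c "
from h import *
go((.4782,-.2878,.0185))"
```

```text
t 4.1 tcp [ 479.5 -288.6   54. ] rot [-179.97   -0.   -160.44] F [ 1.4 -0.3  0.1] w 60.1 gf 0.0 j [-11.  21. -27.   0. -42. -59.]
(0.4782, -0.2878, 0.0185) dp [ 0.9  1.2 35.5]
```

Emit:
send_rows --steps '[{"dp": [1, 1, 20], "roll": 0, "jaw": 70}, {"dp": [1, 1, 35], "roll": 0, "jaw": 70}, {"dp": [1, 1, 35], "roll": 0, "jaw": 70}, {"dp": [1, 1, 35], "roll": 0, "jaw": 70}]'

```text
time_s: 4.6
tcp_pos: [0.4781, -0.2878, 0.0188]
eef_rot: [-180.0, 0.1, -160.5]
contact_force: [-0.5, -0.2, 0.0]
gripper_width: 0.0614
gripper_force: 0.0
```

No contact at this height, so I'll close.

Emit:
send_rows --steps '[{"dp": [0, 0, 0], "roll": 0, "jaw": 50}, {"dp": [0, 0, 0], "roll": 0, "jaw": 35}, {"dp": [0, 0, 0], "roll": 0, "jaw": 30}, {"dp": [0, 0, 0], "roll": 0, "jaw": 25}, {"dp": [0, 0, 0], "roll": 0, "jaw": 25}]' --newtons 12

```text
time_s: 5.22
tcp_pos: [0.4778, -0.2878, 0.0183]
eef_rot: [-180.0, 0.0, -160.5]
contact_force: [-0.7, 0.3, 5.2]
gripper_width: 0.0343
gripper_force: 12.8
```

Emit:
send_rows --steps '[{"dp": [0, 0, -5], "roll": 0, "jaw": 25}, {"dp": [0, 0, -15], "roll": 0, "jaw": 25}, {"dp": [0, 0, -40], "roll": 0, "jaw": 25}, {"dp": [0, 0, -80], "roll": 0, "jaw": 25}, {"dp": [0, 0, -130], "roll": 0, "jaw": 25}]'

```text
time_s: 5.85
tcp_pos: [0.4767, -0.2874, 0.149]
eef_rot: [179.9, -0.1, -160.5]
contact_force: [1.2, 0.2, -1.2]
gripper_width: 0.0342
gripper_force: 12.0
```

Emit:
send_rows --steps '[{"dp": [0, 0, -40], "roll": 0, "jaw": 25}, {"dp": [0, 0, -80], "roll": 0, "jaw": 25}, {"dp": [0, 0, -80], "roll": 0, "jaw": 25}]'

```text
time_s: 6.22
tcp_pos: [0.479, -0.2883, 0.2322]
eef_rot: [-179.8, 0.3, -160.5]
contact_force: [0.2, -0.1, -0.8]
gripper_width: 0.034
gripper_force: 12.0
```

Run:
```python
from h import *
T=[]
go((.5612,-.082,.225))
p=r.get_state()["tcp_pos"]
for n in("scene",):
    c=cap(n);u,v=proj(c,[p-[0,0,.015]])[0].round().astype(int)
    T.append(cv2.resize(c["image"][v-15:v+15,u-15:u+15],(450,450),interpolation=cv2.INTER_CUBIC));print(u,v)
    print(((proj(c,[p-[0,0,.01+.001*k] for k in range(0,15,2)])-[u-15,v-15]+.5)*15-.5).round())
cv2.imwrite("pics/g4.png",np.hstack(T))
```

```text
t 6.22 tcp [ 479.  -288.3  232.2] rot [-179.76    0.32 -160.45] F [ 0.2 -0.1 -0.8] w 34.0 gf 12.0 j [-11.  10. -15.   0. -65. -60.]
(0.5612, -0.082, 0.225) dp [-146.5  166.9    7.2]
156 162
[[225. 205.]
 [227. 213.]
 [229. 222.]
 [231. 231.]
 [233. 239.]
 [235. 248.]
 [237. 256.]
 [239. 265.]]
```

View pics/g4.png

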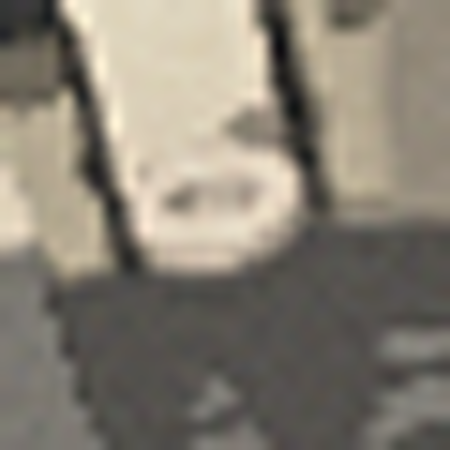

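Emit:
send_rows --steps '[{"dp": [-35, 40, 7], "roll": 0, "jaw": 25}, {"dp": [-70, 80, 7], "roll": 0, "jaw": 25}, {"dp": [-105, 120, 7], "roll": 0, "jaw": 25}, {"dp": [-147, 167, 7], "roll": 0, "jaw": 25}, {"dp": [-147, 167, 7], "roll": 0, "jaw": 25}]'

```text
time_s: 6.9
tcp_pos: [0.5609, -0.0777, 0.2196]
eef_rot: [180.0, -0.1, -160.2]
contact_force: [0.0, -1.1, -0.4]
gripper_width: 0.0341
gripper_force: 12.0
```

Emit:
send_rows --steps '[{"dp": [0, 0, 20], "roll": 0, "jaw": 25}, {"dp": [0, 0, 24], "roll": 0, "jaw": 25}, {"dp": [0, 0, 24], "roll": 0, "jaw": 25}, {"dp": [0, 0, 24], "roll": 0, "jaw": 25}]'

```text
time_s: 7.4
tcp_pos: [0.5604, -0.0816, 0.1975]
eef_rot: [-180.0, 0.0, -160.5]
contact_force: [-0.3, -0.5, -0.2]
gripper_width: 0.0343
gripper_force: 12.0
```

Run:
```python
from h import *
T=[]
go((.5612,-.082,.152))
p=r.get_state()["tcp_pos"]
for n in("scene","top"):
    c=cap(n);u,v=proj(c,[(.5612,-.082,.18)])[0].round().astype(int)
    T.append(cv2.resize(c["image"][v-13:v+13,u-13:u+13],(390,390),interpolation=cv2.INTER_CUBIC))
    print(n,((proj(c,[p-[0,0,.007],p-[0,0,.0145],(.5612,-.082,.174),(.5612,-.082,.1375)])-[u-13,v-13]+.5)*15-.5).round())
cv2.imwrite("pics/g5.png",np.hstack(T))
```

```text
t 7.4 tcp [560.4 -81.6 197.5] rot [-1.7998e+02  3.0000e-02 -1.6050e+02] F [-0.3 -0.5 -0.2] w 34.3 gf 12.0 j [ 12.  12. -17.   0. -61. -82.]
(0.5612, -0.082, 0.152) dp [-0.6 -0.6 45.5]
scene [[199. 158.]
 [202. 190.]
 [204. 231.]
 [218. 380.]]
top [[206. 197.]
 [204. 199.]
 [203. 198.]
 [192. 209.]]
```

View pics/g5.png

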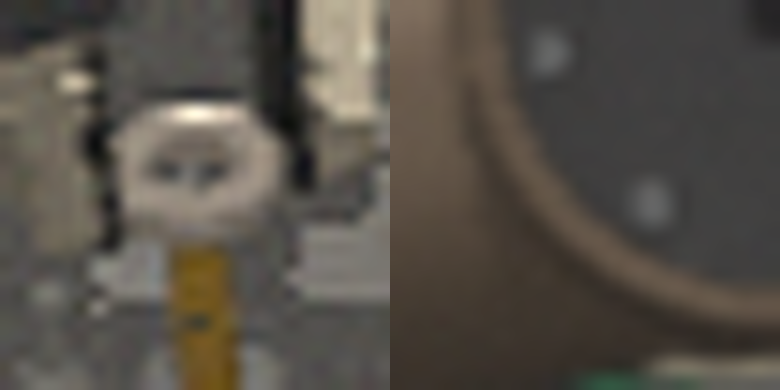

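Emit:
send_rows --steps '[{"dp": [-0.5, -0.5, 6], "roll": 0, "jaw": 25}, {"dp": [-0.5, -0.5, 10], "roll": 0, "jaw": 25}, {"dp": [-0.5, -0.5, 14], "roll": 0, "jaw": 25}, {"dp": [-0.5, -0.5, 18], "roll": 0, "jaw": 25}, {"dp": [-0.5, -0.5, 21], "roll": 0, "jaw": 25}]' --newtons 8

```text
time_s: 8.12
tcp_pos: [0.5609, -0.0814, 0.1757]
eef_rot: [180.0, -0.0, -160.5]
contact_force: [1.5, -0.5, -0.3]
gripper_width: 0.0343
gripper_force: 8.0
```

Emit:
send_rows --steps '[{"dp": [0, 0, 0], "roll": 0, "jaw": 25}]'

```text
time_s: 8.25
tcp_pos: [0.5608, -0.0815, 0.1757]
eef_rot: [180.0, -0.0, -160.5]
contact_force: [0.4, -0.2, 0.0]
gripper_width: 0.0343
gripper_force: 8.0
```

Emit:
send_rows --steps '[{"dp": [0, 0, 5], "roll": 0, "jaw": 25}, {"dp": [0, 0, 10], "roll": 0, "jaw": 25}, {"dp": [0, 0, 15], "roll": 0, "jaw": 25}, {"dp": [0, 0, 20], "roll": 0, "jaw": 25}, {"dp": [0, 0, 22], "roll": 0, "jaw": 25}]'

```text
time_s: 8.88
tcp_pos: [0.5607, -0.0815, 0.1535]
eef_rot: [180.0, -0.0, -160.5]
contact_force: [-0.1, 0.0, 0.4]
gripper_width: 0.0342
gripper_force: 8.0
```

Emit:
send_rows --steps '[{"dp": [0, 0, 1], "roll": 0, "jaw": 25}, {"dp": [0, 0, 1], "roll": 0, "jaw": 25}]'

```text
time_s: 9.12
tcp_pos: [0.561, -0.0815, 0.153]
eef_rot: [-180.0, 0.0, -160.5]
contact_force: [-0.1, -0.2, 0.3]
gripper_width: 0.0344
gripper_force: 8.0
```

Almost home. I'll open gently so the washer drops about 1 mm, then nudge up and away.

Emit:
send_rows --steps '[{"dp": [0, 0, 0.5], "roll": 0, "jaw": 25}, {"dp": [0, 0, 0.5], "roll": 0, "jaw": 45}, {"dp": [0, 0, 0.5], "roll": 0, "jaw": 60}, {"dp": [0, 0, 0.5], "roll": 0, "jaw": 70}, {"dp": [0, 0, 0.5], "roll": 0, "jaw": 70}]'

```text
time_s: 9.75
tcp_pos: [0.5609, -0.0814, 0.1525]
eef_rot: [-180.0, 0.0, -160.5]
contact_force: [0.0, 0.0, -0.7]
gripper_width: 0.0601
gripper_force: 0.0
```

Emit:
send_rows --steps '[{"dp": [0, 0, -30], "roll": 0, "jaw": 70}, {"dp": [0, 0, -80], "roll": 0, "jaw": 70}, {"dp": [20, 20, -90], "roll": 0, "jaw": 70}, {"dp": [-38, 154, -90], "roll": 0, "jaw": 70}, {"dp": [-38, 200, -90], "roll": 0, "jaw": 70}]'

```text
time_s: 10.38
tcp_pos: [0.5349, 0.0565, 0.2431]
eef_rot: [180.0, 0.1, -160.6]
contact_force: [0.7, 0.5, -0.3]
gripper_width: 0.0612
gripper_force: 0.0
```

Run:
```python
from h import *
T=[]
go((.4714,.283,.10))
for n in("scene","top"):
    c=cap(n);u,v=proj(c,[(.561,-.082,.15)])[0].round().astype(int)
    T.append(cv2.resize(c["image"][v-13:v+13,u-13:u+13],(390,390),interpolation=cv2.INTER_CUBIC))
cv2.imwrite("pics/g6.png",np.hstack(T))
```

```text
t 10.38 tcp [534.9  56.5 243.1] rot [ 1.8000e+02  8.0000e-02 -1.6058e+02] F [ 0.7  0.5 -0.3] w 61.2 gf 0.0 j [ 27.   7. -16.   0. -66. -98.]
(0.4714, 0.283, 0.1) dp [-15.4 234.7 143.1]
```

View pics/g6.png

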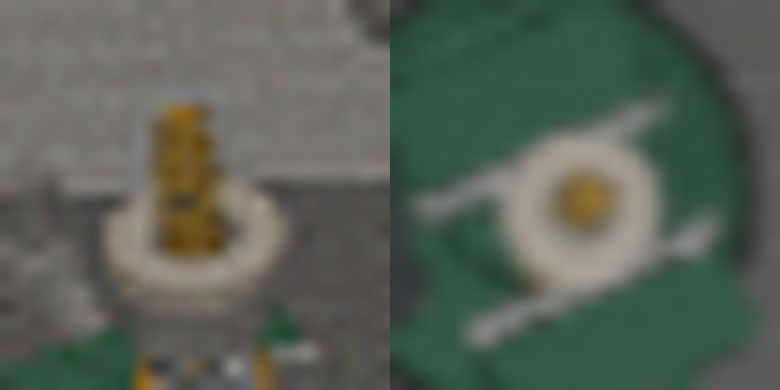

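The washer is flat on the cup and centred: spindle at (585,203), ring at about (582,212) in the top crop. Next is the collar.

Emit:
send_rows --steps '[{"dp": [-15, 60, 30], "roll": 0, "jaw": 75}, {"dp": [-15, 115, 60], "roll": 0, "jaw": 75}, {"dp": [-15, 170, 90], "roll": 0, "jaw": 75}, {"dp": [-15, 225, 115], "roll": 0, "jaw": 75}, {"dp": [-15, 234, 150], "roll": 0, "jaw": 75}]'

```text
time_s: 11.1
tcp_pos: [0.4705, 0.2841, 0.0924]
eef_rot: [179.9, 0.1, -160.3]
contact_force: [0.2, -0.0, -1.1]
gripper_width: 0.0659
gripper_force: 0.0
```

Emit:
send_rows --steps '[{"dp": [0, 0, 0], "roll": 0, "jaw": 75}, {"dp": [0, 0, 0], "roll": 0, "jaw": 75}]'

```text
time_s: 11.35
tcp_pos: [0.4714, 0.2807, 0.0933]
eef_rot: [-180.0, 0.0, -160.5]
contact_force: [0.5, -0.7, 0.9]
gripper_width: 0.0658
gripper_force: 0.0
```

```bash
python3 -c "
from h import *
go((.4714,.283,.022))"
```

```text
t 11.35 tcp [471.4 280.7  93.3] rot [-1.7999e+02  3.0000e-02 -1.6047e+02] F [ 0.5 -0.7  0.9] w 65.8 gf 0.0 j [  51.   17.  -26.    0.  -47. -122.]
(0.4714, 0.283, 0.022) dp [-0.8  2.2 71.3]
```

Emit:
send_rows --steps '[{"dp": [-1, 2, 30], "roll": 0, "jaw": 75}, {"dp": [-1, 2, 60], "roll": 0, "jaw": 75}, {"dp": [-1, 2, 71], "roll": 0, "jaw": 75}, {"dp": [-1, 2, 71], "roll": 0, "jaw": 75}, {"dp": [-1, 2, 71], "roll": 0, "jaw": 75}]'

```text
time_s: 11.98
tcp_pos: [0.4719, 0.2836, 0.0229]
eef_rot: [179.9, 0.1, -160.5]
contact_force: [-0.3, -0.5, -0.3]
gripper_width: 0.0657
gripper_force: 0.0
```

Emit:
send_rows --steps '[{"dp": [0, 0, 0], "roll": 0, "jaw": 50}, {"dp": [0, 0, 0], "roll": 0, "jaw": 35}, {"dp": [0, 0, 0], "roll": 0, "jaw": 28}, {"dp": [0, 0, 0], "roll": 0, "jaw": 25}, {"dp": [0, 0, 0], "roll": 0, "jaw": 25}]' --newtons 30

```text
time_s: 12.6
tcp_pos: [0.471, 0.2833, 0.0216]
eef_rot: [180.0, 0.0, -160.5]
contact_force: [-0.9, 0.2, 2.0]
gripper_width: 0.0339
gripper_force: 30.0
```

Emit:
send_rows --steps '[{"dp": [0, 0, 0], "roll": 0, "jaw": 25}, {"dp": [0, 0, 0], "roll": 0, "jaw": 25}]'

```text
time_s: 12.85
tcp_pos: [0.4711, 0.2833, 0.0216]
eef_rot: [180.0, 0.0, -160.5]
contact_force: [-1.3, 0.4, 3.7]
gripper_width: 0.0339
gripper_force: 30.0
```

Emit:
send_rows --steps '[{"dp": [0, 0, -10], "roll": 0, "jaw": 25}, {"dp": [0, 0, -40], "roll": 0, "jaw": 25}, {"dp": [0, 0, -90], "roll": 0, "jaw": 25}, {"dp": [0, 0, -140], "roll": 0, "jaw": 25}, {"dp": [0, 0, -190], "roll": 0, "jaw": 25}]'

```text
time_s: 13.48
tcp_pos: [0.4707, 0.2827, 0.2136]
eef_rot: [180.0, 0.0, -160.5]
contact_force: [1.0, 0.5, -0.9]
gripper_width: 0.0336
gripper_force: 30.0
```

Emit:
send_rows --steps '[{"dp": [0, 0, -20], "roll": 0, "jaw": 25}, {"dp": [0, 0, -20], "roll": 0, "jaw": 25}]'

```text
time_s: 13.72
tcp_pos: [0.4715, 0.2836, 0.2337]
eef_rot: [179.9, 0.2, -160.5]
contact_force: [0.2, 0.7, -1.3]
gripper_width: 0.0339
gripper_force: 30.0
```

```bash
python3 -c "
from h import *
go((.561,-.0815,.22))"
```

```text
t 13.72 tcp [471.5 283.6 233.7] rot [ 179.89    0.19 -160.48] F [ 0.2  0.7 -1.3] w 33.9 gf 30.0 j [  51.    9.  -16.    0.  -65. -122.]
(0.561, -0.0815, 0.22) dp [  37.6 -374.    13.7]
```

Emit:
send_rows --steps '[{"dp": [6, -55, 0], "roll": 0, "jaw": 25}, {"dp": [11, -110, 0], "roll": 0, "jaw": 25}, {"dp": [17, -165, 0], "roll": 0, "jaw": 25}, {"dp": [22, -220, 0], "roll": 0, "jaw": 25}, {"dp": [28, -275, 0], "roll": 0, "jaw": 25}]'

```text
time_s: 14.35
tcp_pos: [0.536, 0.0127, 0.2302]
eef_rot: [180.0, -0.1, -160.5]
contact_force: [1.4, 0.3, -1.0]
gripper_width: 0.0338
gripper_force: 30.0
```

Emit:
send_rows --steps '[{"dp": [5, -50, 0], "roll": 0, "jaw": 25}, {"dp": [9.5, -85, 0], "roll": 0, "jaw": 25}, {"dp": [9.5, -99, 14], "roll": 0, "jaw": 25}, {"dp": [9.5, -99, 24], "roll": 0, "jaw": 25}, {"dp": [9.5, -99, 24], "roll": 0, "jaw": 25}]'

```text
time_s: 14.98
tcp_pos: [0.5596, -0.0812, 0.2056]
eef_rot: [179.9, -0.2, -160.5]
contact_force: [0.5, 0.5, 0.2]
gripper_width: 0.0338
gripper_force: 30.0
```

Emit:
send_rows --steps '[{"dp": [0, 0, 0], "roll": 0, "jaw": 25}, {"dp": [0, 0, 0], "roll": 0, "jaw": 25}]'

```text
time_s: 15.22
tcp_pos: [0.5609, -0.0811, 0.208]
eef_rot: [-180.0, 0.0, -160.4]
contact_force: [0.3, -0.5, 0.4]
gripper_width: 0.0338
gripper_force: 30.0
```

Run:
```python
from h import *
T=[]
go((.561,-.0815,.165))
p=r.get_state()["tcp_pos"]
c=cap("scene");u,v=proj(c,[(.5612,-.082,.18)])[0].round().astype(int)
print(((proj(c,[p-[0,0,.0016],p-[0,0,.0176],(.5612,-.082,.174)])-[u-13,v-13]+.5)*15-.5).round())
cv2.imwrite("pics/g7.png",cv2.resize(c["image"][v-13:v+13,u-13:u+13],(390,390),interpolation=cv2.INTER_CUBIC))
```

```text
t 15.22 tcp [560.9 -81.1 208. ] rot [-1.7999e+02  5.0000e-02 -1.6041e+02] F [ 0.3 -0.5  0.4] w 33.8 gf 30.0 j [ 12.  12. -16.   0. -62. -82.]
(0.561, -0.0815, 0.165) dp [ 0.  -0.4 43. ]
[[196.  91.]
 [202. 160.]
 [204. 231.]]
```

View pics/g7.png

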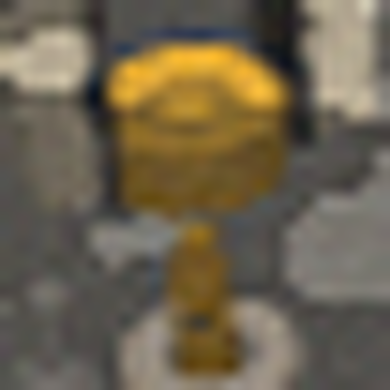

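The collar is level and in line with the rod (x about 200 for both). Lowering it now.

Emit:
send_rows --steps '[{"dp": [0, -0.4, 8], "roll": 0, "jaw": 25}, {"dp": [0, -0.4, 14], "roll": 0, "jaw": 25}, {"dp": [0, -0.4, 19], "roll": 0, "jaw": 25}, {"dp": [0, -0.4, 24], "roll": 0, "jaw": 25}, {"dp": [0, -0.4, 28], "roll": 0, "jaw": 25}]'

```text
time_s: 15.9
tcp_pos: [0.5608, -0.0823, 0.1791]
eef_rot: [180.0, -0.0, -160.5]
contact_force: [0.3, -0.5, -0.9]
gripper_width: 0.0337
gripper_force: 30.0
```

Emit:
send_rows --steps '[{"dp": [0, 0, 0], "roll": 0, "jaw": 25}]'

```text
time_s: 16.02
tcp_pos: [0.5607, -0.0823, 0.1791]
eef_rot: [180.0, -0.0, -160.5]
contact_force: [-0.2, -0.3, -1.2]
gripper_width: 0.0336
gripper_force: 30.0
```

Emit:
send_rows --steps '[{"dp": [0, 0.5, 5], "roll": 0, "jaw": 25}, {"dp": [0, 0.5, 9], "roll": 0, "jaw": 25}, {"dp": [0, 0.5, 13], "roll": 0, "jaw": 25}, {"dp": [0, 0.5, 15.5], "roll": 0, "jaw": 25}, {"dp": [0, 0.5, 15.5], "roll": 0, "jaw": 25}]'

```text
time_s: 16.65
tcp_pos: [0.5606, -0.0818, 0.1638]
eef_rot: [180.0, -0.0, -160.5]
contact_force: [-1.6, -0.0, -0.5]
gripper_width: 0.0341
gripper_force: 30.0
```

Emit:
send_rows --steps '[{"dp": [0, 0, 0.5], "roll": 0, "jaw": 25}, {"dp": [0, 0, 1], "roll": 0, "jaw": 25}, {"dp": [0, 0, 1], "roll": 0, "jaw": 25}]'

```text
time_s: 17.02
tcp_pos: [0.5608, -0.0818, 0.1632]
eef_rot: [-180.0, 0.0, -160.5]
contact_force: [-0.2, 0.4, 0.2]
gripper_width: 0.034
gripper_force: 30.0
```

Emit:
send_rows --steps '[{"dp": [0, 0, 0.5], "roll": 0, "jaw": 25}, {"dp": [0, 0, 0.5], "roll": 0, "jaw": 25}, {"dp": [0, 0, 1], "roll": 0, "jaw": 25}, {"dp": [0, 0, 1.5], "roll": 0, "jaw": 25}, {"dp": [0, 0, 1.5], "roll": 0, "jaw": 25}]' --newtons 60

```text
time_s: 17.65
tcp_pos: [0.5608, -0.0818, 0.1622]
eef_rot: [-180.0, 0.0, -160.5]
contact_force: [-2.5, 0.5, 6.0]
gripper_width: 0.033
gripper_force: 60.0
```

Emit:
send_rows --steps '[{"dp": [0, 0, 1], "roll": 0, "jaw": 25}, {"dp": [0, 0, 2], "roll": 0, "jaw": 25}, {"dp": [0, 0, 3], "roll": 0, "jaw": 25}, {"dp": [0, 0, 3], "roll": 0, "jaw": 25}]'

```text
time_s: 18.15
tcp_pos: [0.5609, -0.0818, 0.1595]
eef_rot: [-180.0, 0.0, -160.5]
contact_force: [-4.1, 1.8, 7.9]
gripper_width: 0.0332
gripper_force: 60.0
```

Emit:
send_rows --steps '[{"dp": [0, 0, 1], "roll": 0, "jaw": 25}, {"dp": [0, 0, 2], "roll": 0, "jaw": 25}, {"dp": [0, 0, 3], "roll": 0, "jaw": 25}, {"dp": [0, 0, 4], "roll": 0, "jaw": 25}, {"dp": [0, 0, 4], "roll": 0, "jaw": 25}]'

```text
time_s: 18.77
tcp_pos: [0.5609, -0.0818, 0.156]
eef_rot: [-180.0, 0.1, -160.4]
contact_force: [-3.9, 2.8, 12.6]
gripper_width: 0.0332
gripper_force: 60.0
```

Run:
```python
from h import *
for i in range(3): go()
p=r.get_state()["tcp_pos"]
c=cap("scene");u,v=proj(c,[(.5612,-.082,.155)])[0].round().astype(int)
print(((proj(c,[(.561,-.082,z) for z in(.174,.1555,.1615,.1535,.1455)])-[u-13,v-13]+.5)*20-.5).round())
cv2.imwrite("pics/g8.png",cv2.resize(c["image"][v-13:v+13,u-13:u+13],(520,520),interpolation=cv2.INTER_CUBIC))
```

```text
t 18.77 tcp [560.9 -81.8 156. ] rot [-1.7996e+02  7.0000e-02 -1.6045e+02] F [-3.9  2.8 12.6] w 33.2 gf 60.0 j [ 11.  14. -20.   0. -56. -82.]
t 18.77 tcp [560.9 -81.8 156. ] rot [-1.7996e+02  7.0000e-02 -1.6045e+02] F [-3.9  2.8 12.6] w 33.2 gf 60.0 j [ 11.  14. -20.   0. -56. -82.]
t 18.77 tcp [560.9 -81.8 156. ] rot [-1.7996e+02  7.0000e-02 -1.6045e+02] F [-3.9  2.8 12.6] w 33.2 gf 60.0 j [ 11.  14. -20.   0. -56. -82.]
[[252. 167.]
 [262. 269.]
 [259. 236.]
 [263. 280.]
 [267. 323.]]
```

View pics/g8.png

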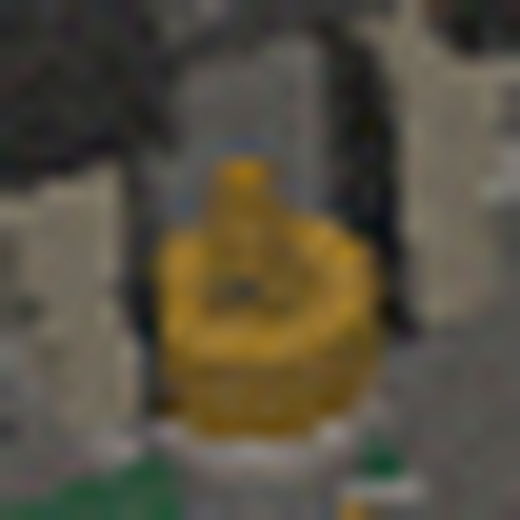

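The collar is pressed about 7 mm and the groove is showing at (240,292). One small step more, then settle.

Emit:
send_rows --steps '[{"dp": [0, 0, 0.7], "roll": 0, "jaw": 25}, {"dp": [0, 0, 0.7], "roll": 0, "jaw": 25}, {"dp": [0, 0, 0.7], "roll": 0, "jaw": 25}, {"dp": [0, 0, 0.7], "roll": 0, "jaw": 25}, {"dp": [0, 0, 0.7], "roll": 0, "jaw": 25}]'

```text
time_s: 19.45
tcp_pos: [0.5609, -0.0818, 0.1554]
eef_rot: [-180.0, 0.1, -160.4]
contact_force: [-4.6, 1.3, 12.8]
gripper_width: 0.033
gripper_force: 60.0
```

Emit:
send_rows --steps '[{"dp": [0, 0, 0], "roll": 0, "jaw": 25}, {"dp": [0, 0, 0], "roll": 0, "jaw": 25}, {"dp": [0, 0, 0], "roll": 0, "jaw": 25}]'

```text
time_s: 19.82
tcp_pos: [0.5609, -0.0818, 0.1554]
eef_rot: [-180.0, 0.1, -160.4]
contact_force: [-5.1, 1.8, 12.1]
gripper_width: 0.033
gripper_force: 60.0
```

```bash
python3 -c "
from plant import r
print(r.close_job())"
```

```text
the job is handed in; nothing more can be done
None
```

I handed the job in at about 20 s with the washer and collar on the cup and the gripper (60 N) still holding the collar pressed an estimated 7–8 mm down; the verdict was not reported, and I did not re-check the bystanders in a final picture.

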